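# Bleed the manifold gauge in its cabinet

## Task

Slide the cabinet's clear door fully open, turn the bar-handled spring valve inside clockwise (seen from above) all the way to its stop, hold it there for two seconds, then let it go so that it springs back. Finally slide the door fully shut again. Do not turn the round handwheel valve beside it, and leave the other things on the bench and in the cabinet where they lie.

Things in the scene. Friction and masses are not known exactly. Their poses are not given: they have to be found in the camera images.
- cabinet: (All sizes in mm.) Low painted plywood cabinet, fixed, 320 (x, depth) x 460 (y, width) x 120 high, walls 12 thick, front and back rails up to 132. Origin: centre of underside; x away from the robot, y left at yaw 0. Right half (y -218 to -6, x -148 to 148) is an open-topped bay with its floor 12 above the bench; the left half is decked over, flush with the top.
- manifold: Copper pipe, 22 thick, its axis 52 above the bench, lying along the cabinet's x in the bay, with a round gauge (60 across, dial up, 62 above the bench) beside it; the needle follows the bar handle. It carries two brass valves 130 apart along the cabinet's x, on the cabinet's line y = -112; which of them is nearer the robot varies. Origin 12 above the bench, midway between the valves.
- door (a joint): The clear acrylic door that lies flat on the cabinet's top: metres slid towards the cabinet's +y (left). 0 = fully shut over the bay, 0.21 = fully open over the deck (hard stops at both). Slides with about 1.5 N of friction (plus 4 N per m/s) and stays where it is left. It may start a little open.
- door_handle (a point): Centre of the top of the door's handle: an upright aluminium strip 80 long (cabinet's x), 12 thick (cabinet's y), standing 26 above the door panel. Door panel 300 x 225 x 6, its upper face 127 above the bench, the handle's top 153. Handle at its middle; axes parallel to the cabinet's.
- vent (a joint): Turn of the bar handle in rad, clockwise from above: 0 at rest, 1.2 at its stop. The spring resists with 0.06 N m at rest to 0.24 N m at the stop and brings it back within about a second when free.
- vent_top (a point): Centre of the top of the bar handle (on its vertical turning axis, 98 above the bench): a steel bar 110 long (along this point's y axis), 12 wide (x), 18 tall, its underside 80 above the bench. The axes turn with the bar. At rest the bar lies roughly along the cabinet's y (up to 0.3 rad off). Free space round it: the nearest bay wall is 83 from the axis (along the cabinet's x).
- shutoff (a joint): Turn of the round lobed handwheel in rad, 0 at the start; turns easily and stays. Not to be turned.
- shutoff_top (a point): Centre of the top of the handwheel: six-lobed steel wheel 54 across, 14 tall, top 94 above the bench.
- tee: Brass pipe tee, 60 x 50 x 28, lying on the bay's floor. Origin under its centre.
- mandrel: Polished steel mandrel, stepped round bar 190 long (x), 32 thick at most, lying on the bench. Origin under its centre.
- case: Gray nylon case 110 x 170 x 51 on the bench. Origin under its centre.
- spanner: Steel open-ended spanner about 170 long (x) lying on the bench.
- driver: Screwdriver with a black handle, about 180 long (x), lying on the bench.
- jar: Small lidded jar, 56 across and 70 tall, on the bench. Origin under its centre.
- vent_base: Brass body of the spring valve, 34 x 34, fixed to the manifold in the bay, carrying the bar handle. Origin 24 above the bench on the handle's turning axis; it does not turn with the handle.

How it is judged (in metres and radians):
On the way, in this order (a step that is already met when the one before it is completed fails the run):
1. the door has been slid open (at least 150 mm) (value of joint door above 0.15 m), for 0.1 s.
2. the bar handle is held at its stop (value of joint vent above 1.1 rad), for 1.2 s.
3. the bar handle is let go and has sprung back (value of joint vent below 0.08 rad and contact force between each of the arm, the fingers and vent_base below 0.1 N), for 0.2 s.
At the end, for the whole second after the job is handed in: The door is shut to within 8 mm, the bar handle is back within 0.08 rad of rest, the handwheel is within 0.3 rad of where it was, and the tee, mandrel, case, spanner, screwdriver and jar are within 30 mm of where they lay (value of joint door below 0.008 m and value of joint vent below 0.08 rad and value of joint shutoff between -0.3 and 0.3 rad and distance of each of tee, mandrel, case, spanner, driver, jar from where it was at the start of the episode below 0.03 m); the robot touches nothing.
It fails at once if the handwheel is turned by more than 0.3 rad (value of joint shutoff above 0.3 rad or value of joint shutoff below -0.3 rad).
It fails at once if the tee, mandrel, case, spanner, screwdriver or jar is moved by more than 30 mm (distance of any of tee, mandrel, case, spanner, driver, jar from where it was at the start of the episode above 0.03 m).
It also fails if it takes over 59 s, if anything falls off the work surface, if the arm or the gripper's body presses on something with over 40 N, if the wrist force passes 120 N, or if a joint passes its speed limit or range.

## Robot

A 7-joint arm with a two-finger parallel gripper is mounted at the origin on the work surface. World frame = base frame: x ahead of the robot, y to its left, z up, the work surface at z = 0. Lengths are in mm, angles in degrees, forces in N, time in s.
With the tool pointing down it reaches from about 425 to 1025 mm from the base axis. Payload 3.6 kg.
Tool frame: the origin (TCP) lies midway between the tips of the shut fingers; the grasp point (between the pads) lies 19 mm behind it; z points along the fingers, y is the line along which they close (so a half turn about z gives the same grasp; the last joint's range is limited). The gripper opens to 85 mm and grips with 20 to 120 N. Pads are 22 mm wide; open, the fingers measure 114 mm over their backs; the gripper's body (76 mm by 85 mm) begins 54 mm behind the grasp point. The pads swing forward as they close: fully open they stand 13 mm farther back than shut.
Start: joints at [61.45, 33.873, 2.773, 92.16, -1.908, 54.013, -1.931], TCP at [285.532, -666.409, 231.302] pointing down, gripper open.
Joint ranges: [-153.93, 153.93], [-27.13, 128.08], [-72.61, 78.16], [10.71, 143.7], [-87.88, 267.88], [4.46, 118.87], [-176.78, 176.78]. Speed limits (degrees/s): [147.25, 147.25, 180, 180, 180, 180, 180].

## Interface

Orientations are given as a 3x3 rotation matrix whose columns are the frame's x, y, z axes.
In Python, from bench import bot gives the robot as it stands.
- The arm moves only by the tool send_rows, never from a script. Its argument "deltas" is text: rows parted by semicolons, each of 7 numbers parted by spaces: the turn, a rotation vector about the tool's x, y, z in rad, then the shift along the tool's x, y, z in mm, then the opening, from 0 (shut) to 1 (fully open). In form: ax ay az tx ty tz jaw; .... A call has 1 to 20 rows; each row is the pose to reach, as a shift and turn from the pose commanded when the call began, along the tool's axes at that moment; what a row does not reach only later rows make up. A row lasts 1/8 s, in which the tool goes at most 62.5 mm and 10.7 degrees, less where a joint would pass 70% of its speed; a pose out of reach is approached as far as the arm can. A call with a gripper value outside its range is refused whole. The fingers move at their own pace and stop on an object; "grip_force" is the grip in N (left out, the last holds). Time passes only in rows, so rows that repeat a pose let the fingers close. It gives the time, the measured TCP pose, the force, the opening and the grip force at its end, in the units of the state.
- bot.get_state(): the state, without advancing time (a new reading comes with each control period).
- bot.get_image(name): name is "side" or "top"; returns a dict with "color" (480x640x3 uint8, red, green, blue), "range_z" (480x640 float32, mm along the optical axis (not along the pixel's ray), 0 where there is no reading), "fx", "fy", "cx", "cy" (pixels), "view" (4x4, takes a point from world to camera coordinates). Camera axes: x right, y down, z forward; pixel columns grow to the right and rows downward; lengths in mm; the calibration is good to about 2 mm. A picture is of the moment at which its call begins.
- bot.hand_in(): hands the job in; it is judged then, once.
The state is a dict: "t": time; "joints": joint angles; "joint_velocities": joint speeds; "joint_efforts": joint torques, N m; "ee_pos": TCP position; "orientation": TCP orientation; "force": force on the tool from outside, world axes, zero at the start; "torque": the same for the moment, N m; "opening": finger opening in mm; "finger_force": force on a finger pad.
Only numpy, scipy, OpenCV 4.12 (cv2) and the standard library are available. Lean on these libraries where they do the work, as an engineer would, in place of code of your own. Each camera call takes 0.05 s, during which the arm holds its last target. There are 200 camera calls.

## Working session

There is one attempt and no reset: what is moved stays moved. The work goes in short steps, Python scripts to look and compute and a tool call to move; the robot and the scene stay as the last step left them, time stands still between calls to the robot, and variables do not carry over. Pictures are saved under pics/ and viewed, at most 10 in all, crops included, and the job is handed in when it is done.

Besides the shell and the picture viewer there is one more tool, called after "Call:" by a JSON object that holds its "api" and its "payload". send_rows: Moves the arm, as the interface text tells. Its arguments: {"type":"object","properties":{"deltas":{"type":"string"},"grip_force":{"type":"number"}},"required":["deltas"]}

```bash
mkdir -p pics
cat > h.py <<'E'
import numpy as np, cv2
from bench import bot
def snap(n,f):
    im=bot.get_image(n); cv2.imwrite('pics/'+f,im['color'][:,:,::-1]); np.savez('pics/'+f+'.npz',**im); return im
def ray(im,u,v,z):
    V=np.array(im['view']); R=V[:3,:3]; c=-R.T@V[:3,3]
    d=R.T@np.array([(u-im['cx'])/im['fx'],(v-im['cy'])/im['fy'],1]); return c+d*(z-c[2])/d[2]
def pt(im,u,v):
    V=np.array(im['view']); R=V[:3,:3]; r=float(im['range_z'][int(v),int(u)])
    return R.T@(np.array([(u-im['cx'])/im['fx']*r,(v-im['cy'])/im['fy']*r,r])-V[:3,3])
E
python3 - <<'E'
from h import *
np.set_printoptions(precision=3,suppress=True)
for n in('top','side'):
    im=snap(n,n+'1.png'); V=np.array(im['view']);print(n,-V[:3,:3].T@V[:3,3],V[2,:3],im['fx'])
s=bot.get_state();print(s['t'],s['ee_pos'],s['orientation'],s['opening'])
E
```

```text
top [ 385.741    8.33  1302.432] [ 0.068  0.022 -0.997] 499.24166869601396
side [ 210.364  991.852 1161.564] [ 0.185 -0.675 -0.714] 459.9381858660413
0.1 [ 285.244 -665.706  230.255] [[ 0.919  0.394 -0.001]
 [ 0.394 -0.919  0.002]
 [-0.    -0.002 -1.   ]] 85.33023727024266
```

View pics/top1.png

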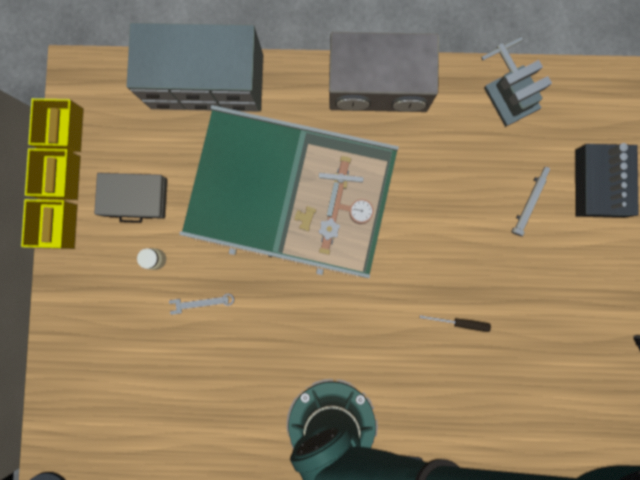

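View pics/side1.png

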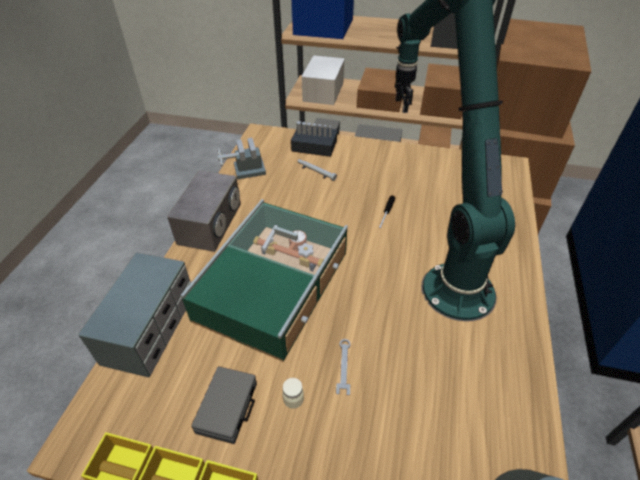

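The top view shows the cabinet at about (210,108)-(397,150)-(368,275)-(183,235). The bar handle is at about (341,178), the handwheel at (329,229), and a strip that is probably the door handle at about (332,196). I'll zoom in to get finer positions.

Run:
```python
from h import *
np.set_printoptions(precision=1,suppress=True)
im=dict(np.load('pics/top1.png.npz'))
c=im['color'][90:290,170:410,::-1]; cv2.imwrite('pics/c1.png',cv2.resize(c[:,70:230],None,fx=3.75,fy=3,interpolation=cv2.INTER_CUBIC) if 0 else cv2.resize(c,None,fx=3,fy=3,interpolation=cv2.INTER_CUBIC))
h=cv2.cvtColor(im['color'],cv2.COLOR_RGB2HSV)
g=cv2.inRange(h,(60,90,30),(95,255,140)); g[330:]=0
n,l,s,ce=cv2.connectedComponentsWithStats(g); print(s,ce)
for p in[(341,178),(332,196),(333,203),(329,229),(325,178),(357,178),(361,211),(306,217)]: print(p,pt(im,*p))
```

```text
[[     0      0    640    480 296069]
 [   184    112    116    138  11112]
 [   392    153      3      6      8]
 [   392    160      1      1      1]
 [   391    162      2      2      2]
 [   391    165      1      1      1]
 [   390    167      2      2      2]
 [   390    170      1      1      1]
 [   389    172      1      4      4]] [[322.4 241.7]
 [241.9 180.5]
 [393.1 155. ]
 [392.  160. ]
 [391.5 162.5]
 [391.  165. ]
 [390.5 167.5]
 [390.  170. ]
 [389.  173.5]]
(341, 178) [611.7  -5.3 127. ]
(332, 196) [564.   14.8 152.7]
(333, 203) [547.8  12.  152.2]
(329, 229) [489.3  19.9 126.7]
(325, 178) [611.   32.8 126. ]
(357, 178) [612.7 -43.3 126.5]
(361, 211) [533.8 -54.5 128.1]
(306, 217) [515.9  74.9 131.1]
```

View pics/c1.png

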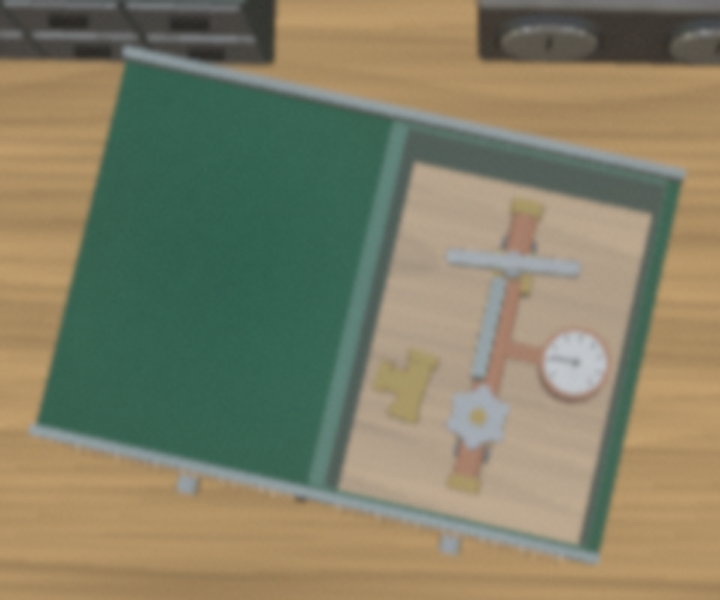

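The crop shows the door handle strip running from (500,280) to (480,378). The bar handle runs from (447,257) to (580,268), the wheel is at (478,416), and the tee is at (408,385). Now I'll convert these to world positions.

Run:
```python
from h import *
np.set_printoptions(precision=1,suppress=True)
im=dict(np.load('pics/top1.png.npz'))
r=lambda x,y,z: ray(im,170+(x+.5)/3-.5,90+(y+.5)/3-.5,z)
A=[r(*p,132) for p in[(125,50),(683,175),(597,558),(32,430)]]
for a in A: print('corner',a)
far=A[1]-A[0];near=A[2]-A[3]; yaw=[np.degrees(np.arctan2(-d[0],-d[1]))for d in(far,near)]
# cabinet -y dir = far direction
y=-(far+near)/np.linalg.norm(far+near); print('ycab',y,'cabinet yaw',np.degrees(np.arctan2(-y[0],y[1])), np.linalg.norm(far),np.linalg.norm(near))
x=np.array([y[1],-y[0],0]); c=sum(A)/4; print('centre',c)
loc=lambda p:np.array([(p-c)@x,(p-c)@y])
b1,b2=r(447,257,98),r(580,268,98);b=(b1+b2)/2
print('bar',b1,b2,b,np.linalg.norm(b2-b1),'loc',loc(b))
w=r(478,416,94);print('wheel',w,loc(w))
V=np.array(im['view']);pts=[]
for v in range(170,235):
  for u in range(310,360):
    p=pt(im,u,v)
    if 145<p[2]<160: pts.append(p)
pts=np.array(pts);m=pts.mean(0);print('handle',len(pts),m,loc(m)); d=cv2.PCACompute(pts[:,:2],None)[1][0]; print(np.degrees(np.arctan2(d[1],d[0])), np.ptp(pts@np.append(d,0)))
```

```text
corner [777.4 310.8 132. ]
corner [ 685.9 -137.   132. ]
corner [381.9 -75.6 132. ]
corner [470.1 371.2 132. ]
ycab [ 0.2  1.  -0. ] cabinet yaw -11.359091482155 457.0059701291264 455.49814058723666
centre [578.8 117.4 132. ]
bar [622.5  49.   98. ] [616.1 -59.2  98. ] [619.3  -5.1  98. ] 108.3914029802663 loc [  63.8 -112.1]
wheel [493.8  20.3  94. ] [ -64.3 -111.9]
handle 175 [558.6  13.6 152.5] [   0.6 -105.7]
-11.257835912433812 79.14701936264095
```

```bash
cat > d.py <<'E'
import numpy as np,sys
# usage: x y z heading(deg) [from -> to], tool down; prints az(rad) and tool shift
a=[float(v) for v in sys.argv[1:]]
p,h,q,g=np.array(a[:3]),np.radians(a[3]),np.array(a[4:7]),np.radians(a[7])
X=np.array([np.cos(h),np.sin(h),0]);Y=np.array([np.sin(h),-np.cos(h),0]);d=q-p
print('az %.4f  t %.1f %.1f %.1f  rows>=%.1f'%(h-g,d@X,d@Y,-d[2],max(np.linalg.norm(d)/62.5,abs(np.degrees(h-g))/10.7)))
E
python3 d.py 285.5 -666.4 231.3 23.2 558.6 13.6 210 -11.4
```

```text
az 0.6039  t 518.9 -517.4 21.3  rows>=11.7
```

Call:
{"api": "send_rows", "payload": {"deltas": "0 0 0.04 35 -35 0 0.6; 0 0 0.08 72 -72 0 0.6; 0 0 0.13 110 -110 0 0.6; 0 0 0.17 148 -148 0 0.6; 0 0 0.22 186 -186 0 0.6; 0 0 0.26 224 -224 0 0.6; 0 0 0.31 262 -262 0 0.6; 0 0 0.35 300 -300 0 0.6; 0 0 0.4 338 -338 0 0.6; 0 0 0.44 376 -376 5 0.6; 0 0 0.48 414 -413 10 0.6; 0 0 0.52 452 -450 15 0.6; 0 0 0.56 485 -484 20 0.6; 0 0 0.6 508 -507 21 0.6; 0 0 0.604 519 -517.4 21.3 0.6; 0 0 0.604 519 -517.4 21.3 0.6; 0 0 0.604 519 -517.4 21.3 0.6"}}

```text
t: 2.22
ee_pos: [558.1, 11.4, 209.9]
orientation: [[0.98, -0.2, -0.001], [-0.2, -0.98, -0.001], [-0.001, 0.001, -1.0]]
force: [-0.3, -0.2, 0.3]
opening: 51.4
finger_force: 0.0
```

Call:
{"api": "send_rows", "payload": {"deltas": "0 0 0 0 0 30 0.6; 0 0 0 0 0 60 0.6; 0 0 0 0 0 75 0.6; 0 0 0 0 0 75 0.6; 0 0 0 0 0 75 0; 0 0 0 0 0 75 0; 0 0 0 0 0 75 0; 0 0 0 0 0 75 0; 0 0 0 0 0 75 0", "grip_force": 40}}

```text
t: 3.35
ee_pos: [559.6, 13.5, 136.2]
orientation: [[0.98, -0.198, 0.002], [-0.198, -0.98, -0.0], [0.002, -0.0, -1.0]]
force: [-1.4, -0.4, 6.0]
opening: 11.0
finger_force: 41.5
```

Call:
{"api": "send_rows", "payload": {"deltas": "0 0 0 0 -10 -1 0; 0 0 0 0 -30 -1 0; 0 0 0 0 -55 -1 0; 0 0 0 0 -80 -1 0; 0 0 0 0 -105 -1 0; 0 0 0 0 -130 -1 0; 0 0 0 0 -155 -1 0; 0 0 0 0 -178 -1 0; 0 0 0 0 -194 -1 0; 0 0 0 0 -201 -1 0; 0 0 0 0 -203 -1 0; 0 0 0 0 -203 -1 0; 0 0 0 0 -203 -1 0"}}

```text
t: 4.97
ee_pos: [599.3, 212.9, 136.2]
orientation: [[0.98, -0.198, 0.001], [-0.198, -0.98, 0.001], [0.001, -0.001, -1.0]]
force: [2.6, 1.4, 0.8]
opening: 11.4
finger_force: 40.9
```

Call:
{"api": "send_rows", "payload": {"deltas": "0 0 0 0 0 0 0.5; 0 0 0 0 0 0 0.5; 0 0 0 0 0 -30 0.6; 0 0 0 0 0 -70 0.6; 0 0 0 0 0 -75 0.6; 0 0 0 0 0 -75 0.6"}}

```text
t: 5.72
ee_pos: [598.1, 212.3, 210.7]
orientation: [[0.98, -0.198, -0.001], [-0.198, -0.98, -0.0], [-0.001, 0.001, -1.0]]
force: [0.4, -0.7, -0.1]
opening: 51.3
finger_force: 0.0
```

Run:
```python
from h import *
np.set_printoptions(precision=1,suppress=True)
im=snap('top','top2.png')
cv2.imwrite('pics/c2.png',cv2.resize(im['color'][90:290,170:410,::-1],None,fx=3,fy=3,interpolation=cv2.INTER_CUBIC))
P=np.array([pt(im,u,v) for v in range(150,215) for u in range(310,375)])
b=P[(P[:,2]>91)&(P[:,2]<104)&(P[:,0]>580)&(P[:,1]<70)&(P[:,1]>-70)]
m,e=cv2.PCACompute(b[:,:2],None); t=(b[:,:2]-m)@e[0]
print(len(b),m+e[0]*(t.max()+t.min())/2,np.ptp(t),np.degrees(np.arctan2(e[0][1],e[0][0])))
s=bot.get_state();print(s['t'],np.array(s['ee_pos']),s['opening'])
```

```text
228 [[620.8  -5.4]] 108.49032130017403 85.79095987011864
5.775 [597.7 212.2 209.9] 51.21500451836749
```

View pics/c2.png

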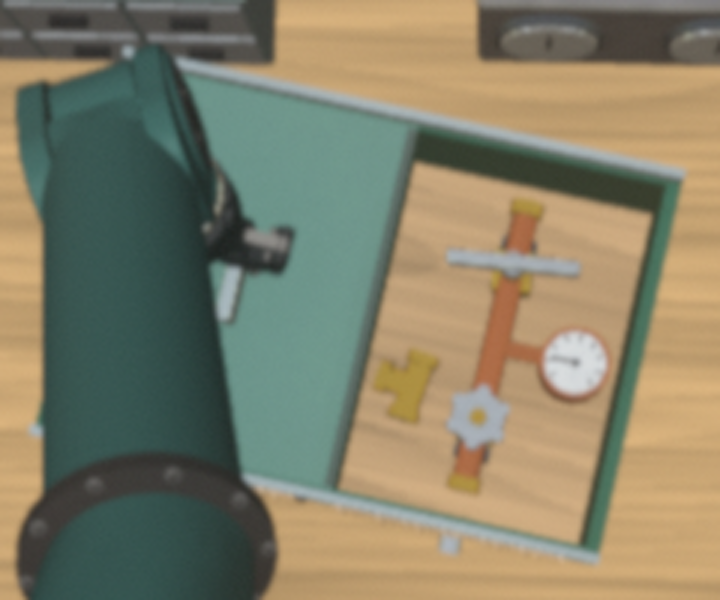

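The door is over the deck, and the bar is clear at crop (513,262). Next I'll move above the bar.

```bash
python3 d.py 598.3 212.5 211 -11.4 620 -5.2 160 86.2
```

```text
az -1.7034  t 64.3 209.1 51.0  rows>=9.1
```

Call:
{"api": "send_rows", "payload": {"deltas": "0 0 -0.1 4 14 0 0.6; 0 0 -0.25 9 31 0 0.6; 0 0 -0.4 15 49 0 0.6; 0 0 -0.55 21 67 0 0.6; 0 0 -0.7 26 86 0 0.6; 0 0 -0.85 32 104 0 0.6; 0 0 -1.0 38 123 0 0.6; 0 0 -1.15 43 141 0 0.6; 0 0 -1.3 49 160 0 0.6; 0 0 -1.45 55 178 5 0.6; 0 0 -1.58 59 194 20 0.6; 0 0 -1.67 63 205 40 0.6; 0 0 -1.703 64.3 209 51 0.6; 0 0 -1.703 64.3 209 51 0.6; 0 0 -1.703 64.3 209 51 0.6"}}

```text
t: 7.65
ee_pos: [620.8, -3.9, 160.3]
orientation: [[0.066, 0.998, 0.0], [0.998, -0.066, 0.001], [0.001, 0.0, -1.0]]
force: [0.2, 0.4, 0.3]
opening: 51.2
finger_force: 0.0
```

Run:
```python
from h import *
s=bot.get_state();o=np.array(s['orientation']);print(s['t'],np.array(s['ee_pos']),o.round(3),np.round(s['joints'],1))
import os
im=snap('side','side2.png'); cv2.imwrite('pics/c3.png',cv2.resize(im['color'][180:330,200:400,::-1],None,fx=4,fy=4,interpolation=cv2.INTER_CUBIC))
```

```text
7.65 [620.83689938  -3.92448868 160.25847616] [[ 0.066  0.998  0.   ]
 [ 0.998 -0.066  0.001]
 [ 0.001  0.    -1.   ]] [  8.9  32.2 -17.9 108.7  14.4  41.2 -21.2]
```

View pics/c3.png

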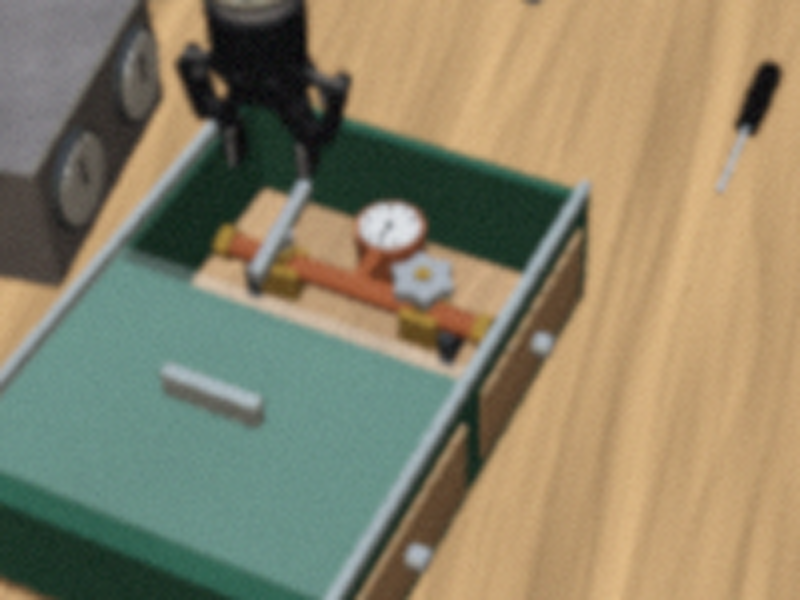

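The side crop shows the fingers above the bar at (280,240), one on each side, with the door over the deck and its handle at (210,395). I'll descend and grip.

Call:
{"api": "send_rows", "payload": {"deltas": "0 0 0 -1 0 30 0.6; 0 0 0 -1 0 60 0.6; 0 0 0 -1 0 76 0.6; 0 0 0 -1 0 76 0.6; 0 0 0 -1 0 76 0; 0 0 0 -1 0 76 0; 0 0 0 -1 0 76 0; 0 0 0 -1 0 76 0; 0 0 0 -1 0 76 0", "grip_force": 70}}

```text
t: 8.82
ee_pos: [621.1, -5.8, 85.6]
orientation: [[0.067, 0.998, 0.002], [0.998, -0.067, 0.0], [0.0, 0.002, -1.0]]
force: [-1.2, 0.4, 5.5]
opening: 15.2
finger_force: 68.4
```

Call:
{"api": "send_rows", "payload": {"deltas": "0 0 0.1 0 0 0 0; 0 0 0.2 0 0 0 0; 0 0 0.3 0 0 0 0; 0 0 0.4 0 0 0 0; 0 0 0.5 0 0 0 0; 0 0 0.6 0 0 0 0; 0 0 0.6 0 0 0 0"}}

```text
t: 9.7
ee_pos: [621.0, -5.7, 85.6]
orientation: [[0.618, 0.786, 0.001], [0.786, -0.618, -0.0], [0.001, 0.001, -1.0]]
force: [-1.2, 0.7, 5.9]
opening: 15.3
finger_force: 68.5
```

Run:
```python
from h import *
s=bot.get_state();print(np.round(s['force'],1),np.round(s['torque'],2),s['opening'],s['finger_force'],np.round(s['joints'],1),np.array(s['orientation']).round(2)[:,0])
im=snap('side','side3.png'); cv2.imwrite('pics/c4.png',cv2.resize(im['color'][190:290,220:360,::-1],None,fx=5,fy=5,interpolation=cv2.INTER_CUBIC))
```

```text
[-1.2  0.7  5.9] [0.01 0.37 0.16] 15.259122607012463 68.49031090736389 [  0.6  37.3  -6.1 111.2   7.1  31.7 -48.5] [0.62 0.79 0.  ]
```

View pics/c4.png

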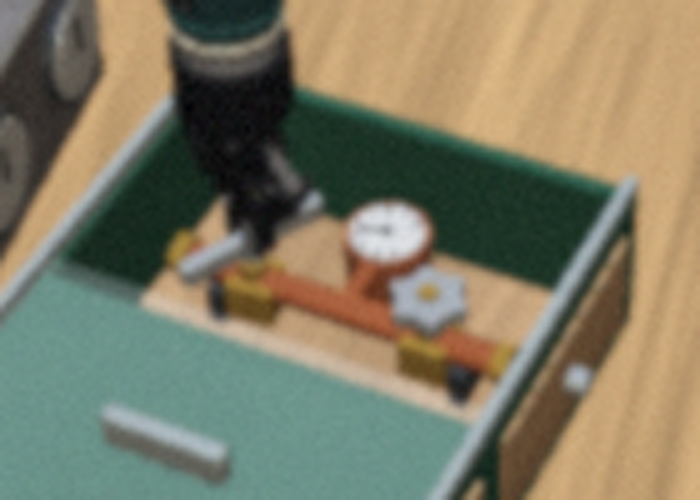

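The bar at crop (250,240) turned with the fingers and the gauge needle moved. The measured 0.16 N m matches the spring at half turn. I'll continue to the stop and hold for at least 2 s.

Call:
{"api": "send_rows", "payload": {"deltas": "0 0 0.1 0 0 0 0; 0 0 0.2 0 0 0 0; 0 0 0.3 0 0 0 0; 0 0 0.4 0 0 0 0; 0 0 0.5 0 0 0 0; 0 0 0.57 0 0 0 0; 0 0 0.62 0 0 0 0; 0 0 0.66 0 0 0 0; 0 0 0.66 0 0 0 0"}}

```text
t: 10.88
ee_pos: [620.8, -5.5, 85.6]
orientation: [[0.97, 0.244, 0.001], [0.244, -0.97, 0.0], [0.001, -0.0, -1.0]]
force: [-2.3, 1.0, 6.5]
opening: 14.9
finger_force: 68.6
```

Run:
```python
from h import *
s=bot.get_state();o=np.array(s['orientation']);print(s['t'],np.round(s['force'],1),np.round(s['torque'],2),s['opening'],s['finger_force'],np.degrees(np.arctan2(o[1,0],o[0,0])))
```

```text
10.875 [-2.3  1.   6.5] [0.04 0.44 0.34] 14.939179617802266 68.56459021568298 14.105145266833516
```

Call:
{"api": "send_rows", "payload": {"deltas": "0 0 0.01 0 0 0 0; 0 0 0.01 0 0 0 0; 0 0 0.01 0 0 0 0; 0 0 0.01 0 0 0 0; 0 0 0.01 0 0 0 0; 0 0 0.01 0 0 0 0; 0 0 0.01 0 0 0 0; 0 0 0.01 0 0 0 0; 0 0 0.01 0 0 0 0; 0 0 0.01 0 0 0 0; 0 0 0.01 0 0 0 0; 0 0 0.01 0 0 0 0; 0 0 0.01 0 0 0 0; 0 0 0.01 0 0 0 0; 0 0 0.01 0 0 0 0; 0 0 0.01 0 0 0 0; 0 0 0.01 0 0 0 0; 0 0 0.01 0 0 0 0"}}

```text
t: 13.12
ee_pos: [620.8, -5.6, 85.6]
orientation: [[0.972, 0.235, 0.001], [0.235, -0.972, 0.0], [0.001, -0.0, -1.0]]
force: [-2.5, 0.4, 6.5]
opening: 15.0
finger_force: 68.6
```

Call:
{"api": "send_rows", "payload": {"deltas": "0 0 0 0 0 0 0.5; 0 0 0 0 0 -5 0.6; 0 0 0 0 0 -40 0.6; 0 0 0 0 0 -90 0.6; 0 0 0 0 0 -126 0.6; 0 0 0 0 0 -126 0.6; 0 0 0 0 0 -126 0.6; 0 0 0 0 0 -126 0.6; 0 0 0 0 0 -126 0.6; 0 0 0 0 0 -126 0.6; 0 0 0 0 0 -126 0.6; 0 0 0 0 0 -126 0.6"}}

```text
t: 14.62
ee_pos: [620.6, -6.0, 209.9]
orientation: [[0.973, 0.232, -0.0], [0.232, -0.973, 0.0], [-0.0, -0.0, -1.0]]
force: [-0.2, -0.3, 0.3]
opening: 51.1
finger_force: 0.0
```

```bash
python3 - <<'E'
from h import *
s=bot.get_state();o=np.array(s['orientation']);print(s['t'],s['ee_pos'],np.degrees(np.arctan2(o[1,0],o[0,0])))
im=snap('side','side4.png'); cv2.imwrite('pics/c5.png',cv2.resize(im['color'][180:330,180:380,::-1],None,fx=4,fy=4,interpolation=cv2.INTER_CUBIC))
E
python3 d.py 620.8 -5.5 210 13.8 598.7 212.6 211 -11.4
```

```text
14.625 [620.58297653  -6.04211467 209.89276071] 13.393540757801784
az 0.4398  t 30.6 -217.1 -1.0  rows>=3.5
```

View pics/c5.png

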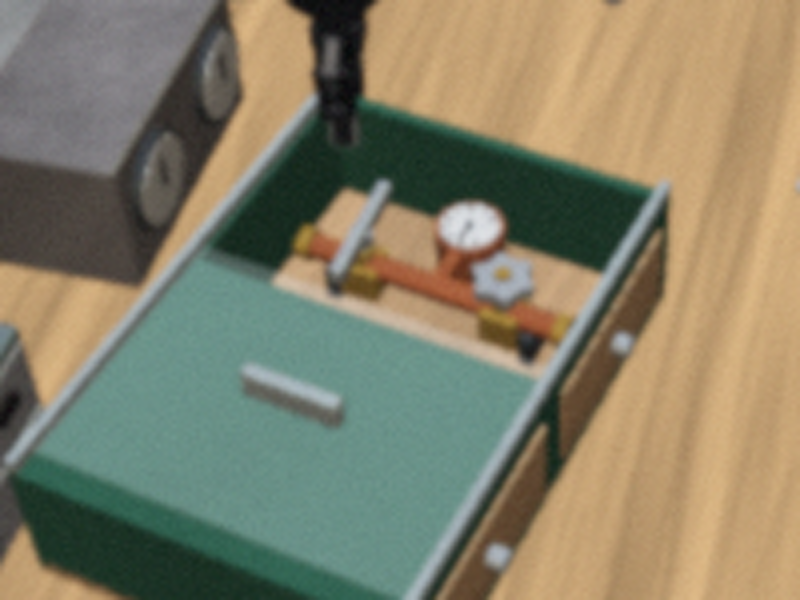

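The bar at crop (360,230) has sprung back to its rest pose, and so has the needle. Next I'll go back to the door handle at (290,393).

Call:
{"api": "send_rows", "payload": {"deltas": "0 0 0.05 3 -20 0 0.6; 0 0 0.12 8 -55 0 0.6; 0 0 0.2 14 -100 0 0.6; 0 0 0.28 20 -145 0 0.6; 0 0 0.36 26 -185 0 0.6; 0 0 0.41 29 -207 0 0.6; 0 0 0.433 31 -217.5 0 0.6; 0 0 0.433 31 -217.5 0 0.6; 0 0 0.433 31 -217.5 0 0.6"}}

```text
t: 15.8
ee_pos: [600.7, 210.8, 210.1]
orientation: [[0.98, -0.2, 0.0], [-0.2, -0.98, -0.001], [0.0, 0.001, -1.0]]
force: [-0.1, 0.2, 0.7]
opening: 51.3
finger_force: 0.0
```

Call:
{"api": "send_rows", "payload": {"deltas": "0 0 0 -1 -2 30 0.6; 0 0 0 -1 -2 60 0.6; 0 0 0 -1 -2 74 0.6; 0 0 0 -1 -2 74 0.6; 0 0 0 -1 -2 74 0; 0 0 0 -1 -2 74 0; 0 0 0 -1 -2 74 0; 0 0 0 -1 -2 74 0; 0 0 0 -1 -2 74 0", "grip_force": 40}}

```text
t: 16.92
ee_pos: [600.2, 212.9, 137.4]
orientation: [[0.98, -0.199, 0.001], [-0.199, -0.98, -0.002], [0.001, 0.002, -1.0]]
force: [-2.1, -4.1, 6.6]
opening: 10.9
finger_force: 41.1
```

Call:
{"api": "send_rows", "payload": {"deltas": "0 0 0 0 10 -1 0; 0 0 0 0 30 -1 0; 0 0 0 0 55 -1 0; 0 0 0 0 80 -1 0; 0 0 0 0 105 -1 0; 0 0 0 0 130 -1 0; 0 0 0 0 155 -1 0; 0 0 0 0 178 -1 0; 0 0 0 0 194 -1 0; 0 0 0 0 201 -1 0; 0 0 0 0 203 -1 0; 0 0 0 0 204 -1 0; 0 0 0 0 204 -1 0"}}

```text
t: 18.55
ee_pos: [560.4, 13.5, 137.3]
orientation: [[0.98, -0.199, 0.003], [-0.199, -0.98, -0.001], [0.003, 0.0, -1.0]]
force: [4.6, -0.3, -2.1]
opening: 10.5
finger_force: 39.9
```

Call:
{"api": "send_rows", "payload": {"deltas": "0 0 0 0 1 0 0; 0 0 0 0 2 0 0; 0 0 0 0 3 0 0; 0 0 0 0 4 0 0; 0 0 0 0 4 0 0"}}

```text
t: 19.18
ee_pos: [559.7, 9.8, 137.4]
orientation: [[0.98, -0.198, 0.003], [-0.198, -0.98, -0.0], [0.003, -0.0, -1.0]]
force: [4.6, 0.5, -2.9]
opening: 11.0
finger_force: 39.9
```

Call:
{"api": "send_rows", "payload": {"deltas": "0 0 0 0 1 0 0; 0 0 0 0 2 0 0; 0 0 0 0 3 0 0; 0 0 0 0 4 0 0; 0 0 0 0 4 0 0"}}

```text
t: 19.8
ee_pos: [559.1, 6.9, 137.4]
orientation: [[0.98, -0.198, 0.003], [-0.198, -0.98, 0.001], [0.003, -0.001, -1.0]]
force: [5.9, 1.9, -3.5]
opening: 11.2
finger_force: 39.8
```

Call:
{"api": "send_rows", "payload": {"deltas": "0 0 0 0 1 0 0; 0 0 0 0 2 0 0; 0 0 0 0 3 0 0; 0 0 0 0 3 0 0"}}

```text
t: 20.3
ee_pos: [559.1, 6.8, 137.4]
orientation: [[0.981, -0.196, 0.004], [-0.196, -0.981, 0.004], [0.003, -0.004, -1.0]]
force: [6.6, 6.8, -4.2]
opening: 11.0
finger_force: 39.8
```

The door is at its stop: there was no motion and the side force rose to 6.8 N. I'll release it, rise and check.

Call:
{"api": "send_rows", "payload": {"deltas": "0 0 0 0 -3 0 0; 0 0 0 0 -3 0 0.5; 0 0 0 0 -3 0 0.5; 0 0 0 0 -3 0 0.5; 0 0 0 0 -3 -40 0.6; 0 0 0 0 -3 -90 0.6; 0 0 0 0 -3 -120 0.6; 0 0 0 0 -3 -150 0.6; 0 0 0 -40 -3 -190 0.6; 0 0 0 -40 -3 -190 0.6; 0 0 0 -40 -3 -190 0.6"}}

```text
t: 21.68
ee_pos: [518.2, 14.8, 326.7]
orientation: [[0.98, -0.198, -0.0], [-0.198, -0.98, 0.0], [-0.0, 0.0, -1.0]]
force: [1.0, -0.5, -0.6]
opening: 51.1
finger_force: 0.0
```

Run:
```python
from h import *
s=bot.get_state();print(s['t'],s['ee_pos'],np.round(s['force'],1))
im=snap('side','side5.png'); cv2.imwrite('pics/c6.png',cv2.resize(im['color'][180:330,180:380,::-1],None,fx=4,fy=4,interpolation=cv2.INTER_CUBIC))
P=np.array([pt(im,u,v) for v in range(200,290) for u in range(220,330)])
b=P[(P[:,2]>143)&(P[:,2]<160)&(np.abs(P[:,0]-558)<50)&(np.abs(P[:,1]-10)<40)]
m=b.mean(0); print(len(b),m,(m[:2]-[578.8,117.4])@[.197,.98])
```

```text
21.675 [518.21185315  14.83458872 326.69507786] [ 1.  -0.5 -0.6]
126 [556.51971676   9.64376363 152.22692287] -109.99032744556465
```

View pics/c6.png

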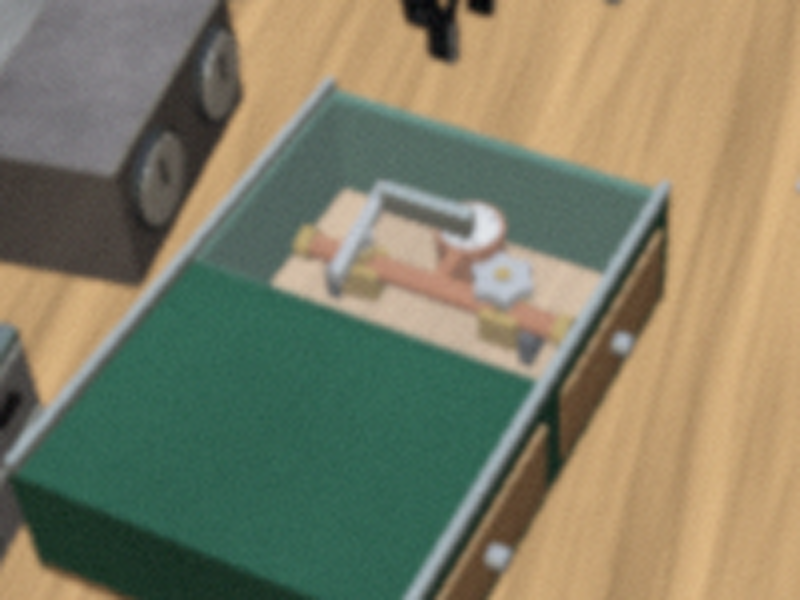

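The picture shows the door fully over the bay, its right edge at the right wall, the bar at rest, and the gripper clear. I'll hand in the job.

```bash
python3 -c "
from bench import bot
print(bot.hand_in())"
```

```text
the job is handed in; nothing more can be done
None
```

I opened the door, turned the bar valve to its stop and held it for over two seconds, let it spring back, shut the door against its stop, and handed the job in at about 22 s; no score was returned.

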